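# Sort the finished injection kit into the tray bins

## Task

Put the finished kit from the teal mat away in the bins of the steel tray: lay the large syringe flat in the long undivided bin and the small syringe with the pushed-in plunger flat in the short bin, and stand the two capped sample pots upright in the divided bin, one in each half. The syringe with its plunger drawn out and the pot without a cap are still in use: leave those two where they are.

Things in the scene. Friction and masses are not known exactly. Their poses are not given: they have to be found in the camera images.
- large_mid (a point): The one large syringe (50 ml), clear, white plunger pushed fully in. 150 mm long; barrel 29 mm in diameter, from 58 mm behind this point to 62 mm ahead; finger flange 50 mm wide, 29 mm high at the barrel's rear end. Point: middle of its length, on its axis, 14.5 mm above its underside; x along it to the nozzle, z up. 45 g. Lies on a teal mat, 2 mm thick.
- small_mid (a point): Small syringe (10 ml), clear, white plunger pushed fully in. 105 mm long; barrel 16 mm in diameter, from 39 mm behind this point to 42 mm ahead; finger flange 30 mm wide, 16 mm high at the barrel's rear end. Point: middle of its length, on its axis, 8 mm above its underside; x along it to the nozzle, z up. 18 g. Lies on a teal mat, 2 mm thick.
- pot_a_mid (a point): A capped sample pot, off-white, upright, 60 mm tall: body 33 to 36 mm in diameter, round flat white cap 39 mm in diameter over its top 17 mm. Point: on its axis, 30 mm above its underside; z up; yaw has no meaning. 30 g. Stands on the teal mat, 2 mm thick.
- pot_b_mid (a point): The other capped sample pot, identical to the first: 60 mm tall, cap 39 mm in diameter over its top 17 mm. Point: on its axis, 30 mm above its underside; z up. 30 g. Stands on the teal mat, 2 mm thick.
- drawn_mid (a point): Small syringe with the same 16 mm barrel and 30 mm flange, but its plunger rod is drawn 40 mm further out: 145 mm long overall. To be left. Point: middle of its overall length, on its axis, 8 mm above its underside; x along it to the nozzle. 20 g. Lies on a teal mat, 2 mm thick.
- pot_open_mid (a point): A sample pot without a cap, open mouth with a thread, 36 mm in diameter, 54 mm tall, upright. To be left. Point: on its axis, 27 mm above its underside; z up. 25 g. Stands on the teal mat, 2 mm thick.
- bin_long: Long undivided low white bin, for the large syringe: inside 174 mm along its x, 94 mm along its y. Fixed, in a steel tray with a 12 mm rim; origin at the centre of its underside, 2 mm above the table. Floor and walls 3 mm thick, rim 24 mm above the origin.
- bin_short: Short low white bin, for the small syringe: inside 130 mm along its x, 80 mm along its y. Fixed, in a steel tray with a 12 mm rim; origin at the centre of its underside, 2 mm above the table. Floor and walls 3 mm thick, rim 24 mm above the origin.
- bin_cells: Low white bin halved by a 3 mm cross wall at its x = 0, for the capped pots: inside 178 mm along its x, 88 mm along its y; the halves are centred 45 mm either side of the origin along x. Fixed, in a steel tray with a 12 mm rim; origin at the centre of its underside, 2 mm above the table. Floor and walls 3 mm thick, rim 24 mm above the origin.

How it is judged:
By the outcome, as a careful person would: the job done as asked, in the order asked, and still so for the second after the job is handed in, with the robot touching nothing.
It also fails if it takes over 102 s, if anything falls off the work surface, if the arm or the gripper's body presses on something with over 40 N, if the wrist force passes 120 N, or if a joint passes its speed limit or range.

## Robot

A 6-joint arm with a two-finger parallel gripper is mounted at the origin on the work surface. World frame = base frame: x ahead of the robot, y to its left, z up, the work surface at z = 0. Lengths are in m, angles in rad, forces in N, time in s.
With the tool pointing down it reaches from about 0.425 to 0.95 m from the base axis. Payload 3.5 kg.
Tool frame: the origin (TCP) lies midway between the tips of the shut fingers; the grasp point (between the pads) lies ctrl.grasp_offset behind it (ctrl.grasp_offset is the distance from the TCP to the grasp point, in m); x points along the fingers, y is the direction in which the jaws open and shut, and the axes are right-handed (so a half turn about x gives the same grasp; the last joint's range is limited). The gripper opens to 85 mm and grips with 20 to 120 N. Pads are 22 mm wide; open, the fingers measure 114 mm over their backs; the gripper's body (76 mm by 85 mm) begins 54 mm behind the grasp point. The pads swing forward as they close: fully open they stand 13 mm farther back than shut.
Start: joints at [1.076, 0.286, 1.577, -0, 1.279, -0.15], TCP at [0.228, 0.635, 0.211] pointing down, gripper open.
Joint ranges: [-2.77, 2.77], [-0.9, 2.22], [0.21, 2.48], [-1.53, 4.67], [0.24, 2.81], [-2.84, 2.84]. Speed limits (rad/s): [2.79, 2.79, 3.14, 3.14, 3.14, 3.14].

## Interface

Orientations are given as a unit quaternion [x, y, z, w].
In Python, from plant import readout, read_camera, sign_off, ctrl gives the robot as it stands.
- The arm moves only by the tool drive_tool, never from a script. Its argument "steps" is a list of rows, each a list of 5 numbers: the shift along the tool's x, y, z in cm, then the turn about the tool's x in degrees, then the opening, from 0 (shut) to 1 (fully open). A call has 1 to 10 rows; each row shifts and turns the commanded pose from where the row before left it, along the tool's axes as they then stand; what a row does not reach is not made up. A row lasts 1/10 s, in which the tool goes at most 50 mm and 8.59 degrees, less where a joint would pass 70% of its speed; a pose out of reach is approached as far as the arm can. A call is refused whole if a number of a shift passes 5 or a number of a turn 8.59, either way. A call with a gripper value outside its range is refused whole. The fingers move at their own pace and stop on an object; "force" is the grip in N (left out, the last holds). Time passes only in rows, so rows that do not move let the fingers close. It gives the time, the measured TCP pose, the force and the opening at its end, in the units of the state.
- readout.get_state(): the state, without advancing time (a new reading comes with each control period).
- read_camera(name): name is "side" or "top"; returns a dict with "frame" (384x512x3 uint8, red, green, blue), "vertical_fov" (degrees; the focal length in pixels is half the picture's height over the tangent of half this angle, whatever the lens; pixels are square), "cx", "cy" (the principal point, pixels), "eye" and "orientation" of the camera in the world. Camera axes: x right, y up, looking along -z (the intrinsics and any distortion apply to the point x, -y, -z); pixel columns grow to the right and rows downward; lengths in m; the calibration is good to about 2 mm. A picture is of the moment at which its call begins. There is no depth.
- sign_off(): hands the job in, once; it reports no verdict.
The state is a dict: "time": time; "qpos": joint angles; "dq": joint speeds; "joint_efforts": joint torques, N m; "eef_pos": TCP position; "tcp_rot": TCP orientation; "contact_force": force on the tool from outside, world axes, zero at the start; "wrist_torque": the same for the moment, N m; "opening": opening from 0.0 (shut) to 1.0 (fully open).
Only numpy, scipy, OpenCV 4.12 (cv2) and the standard library are available. Lean on these libraries where they do the work, as an engineer would, in place of code of your own. Each camera call takes 0.05 s, during which the arm holds its last target. There are 200 camera calls.

## Working session

There is one attempt and no reset: what is moved stays moved. The work goes in short steps, Python scripts to look and compute and a tool call to move; the robot and the scene stay as the last step left them, time stands still between calls to the robot, and variables do not carry over. Pictures are saved under pics/ and viewed, about 12 in all and at most 16, crops included, and the job is handed in when it is done.

Besides the shell and the picture viewer there is one more tool, called after ">>>" in YAML: its name, and indented under it one key for each argument. drive_tool: Moves the arm, as the interface text tells. Its arguments: {"type":"object","properties":{"steps":{"type":"array","items":{"type":"array","items":{"type":"number"}}},"force":{"type":"number"}},"required":["steps"]}

```bash
ls; mkdir -p pics
python3 - <<'E'
from plant import readout, read_camera, ctrl
import cv2
s=readout.get_state()
for k,v in s.items(): print(k,v)
print(ctrl.grasp_offset, [a for a in dir(ctrl) if a[0]!='_'])
for n in("side","top"):
    c=read_camera(n); cv2.imwrite(f"pics/{n}0.png",c["frame"][:,:,::-1])
    print({k:v for k,v in c.items() if k!="frame"})
E
```

```text
pics
time 0.0
qpos [ 1.07600273e+00  2.87212418e-01  1.57819579e+00 -1.40628469e-05
  1.27858356e+00 -1.49974146e-01]
dq [ 0.00030212 -0.00121706  0.00067338 -0.00065634 -0.00157437  0.00110401]
joint_efforts [ 1.08118769e-03 -4.05974865e+01 -2.92632258e+01 -3.79493463e-05
  5.73531288e-03 -5.85299745e-06]
eef_pos [0.2277861  0.63464952 0.20950588]
tcp_rot [ 0.12050148  0.69688734 -0.12211353  0.69635889]
contact_force [-0.13798409  0.69210902 -0.54568161]
wrist_torque [0.02345417 0.00552237 0.01502971]
opening 1.0024191703067569
0.0187 ['Unreachable', 'grasp_offset']
{'vertical_fov': 42.22978433814056, 'cx': 257.5450285066363, 'cy': 191.11196564276432, 'eye': array([ 0.20819018, -0.6754357 ,  0.97457927]), 'orientation': array([ 0.32372071, -0.07031963, -0.19023553,  0.92415934])}
{'vertical_fov': 42.09555664926095, 'cx': 249.23736514507422, 'cy': 193.29113238680486, 'eye': array([0.26609903, 0.00426474, 1.22612383]), 'orientation': array([-0.07867205,  0.07921104,  0.70981201, -0.69548776])}
```

View pics/side0.png

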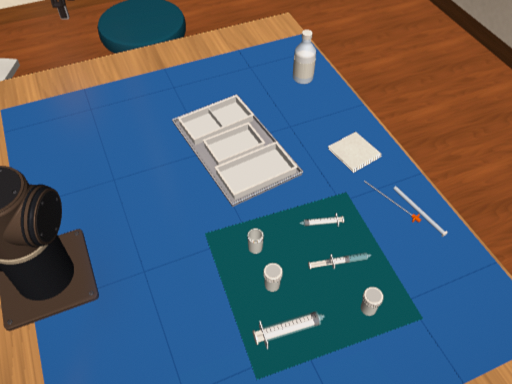

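View pics/top0.png

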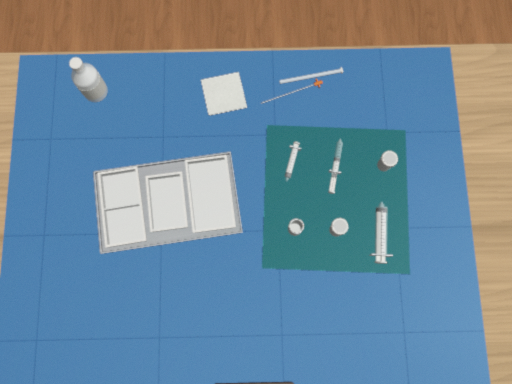

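```bash
cat > h.py <<'E'
import numpy as np, cv2
from scipy.spatial.transform import Rotation as R
from plant import readout, read_camera
class Cam:
    def __init__(s,n):
        c=read_camera(n); s.im=c["frame"][:,:,::-1].copy(); s.e=np.array(c["eye"]); s.R=R.from_quat(c["orientation"]).as_matrix()
        s.f=s.im.shape[0]/2/np.tan(np.radians(c["vertical_fov"])/2); s.c=np.array([c["cx"],c["cy"]])
    def ray(s,p):
        u,v=(np.array(p,float)-s.c)/s.f; d=s.R@np.array([u,-v,-1]); return d/np.linalg.norm(d)
    def plane(s,p,z): d=s.ray(p); return s.e+d*(z-s.e[2])/d[2]
    def px(s,P): q=s.R.T@(np.array(P,float)-s.e); return np.array([q[0],-q[1]])/-q[2]*s.f+s.c
def tri(a,pa,b,pb):
    da,db=a.ray(pa),b.ray(pb); t=np.linalg.lstsq(np.c_[da,-db],b.e-a.e,rcond=None)[0]
    A,B=a.e+t[0]*da,b.e+t[1]*db; return (A+B)/2,np.linalg.norm(A-B)
E
python3 - <<'E'
from h import *
t,s=Cam("top"),Cam("side")
print(t.plane((256,192),0),t.plane((270,130),0.002),s.plane((347,195),0.002), t.plane((408,270),.002),s.plane((258,375),.002))
a=t.im[120:275,260:415];b=s.im[190:378,200:425]
for n,i,o,k in(("mt",a,(260,120),3.8),("ms",b,(200,190),3.2)):
    z=cv2.resize(i,None,fx=k,fy=k,interpolation=cv2.INTER_CUBIC)
    for u in range(0,i.shape[1],20): cv2.putText(z,str(o[0]+u),(int(u*k),10),0,.35,(0,255,255)); z[:,int(u*k)]=z[:,int(u*k)]*.7
    for v in range(0,i.shape[0],20): cv2.putText(z,str(o[1]+v),(0,int(v*k)),0,.35,(0,255,255)); z[int(v*k)]=z[int(v*k)]*.7
    cv2.imwrite(f"pics/{n}.png",z)
for c,nm in((t,"t"),(s,"s")):
    hsv=cv2.cvtColor(c.im,cv2.COLOR_BGR2HSV)
    poly=np.array([c.px(p) for p in [t.plane(q,.002) for q in((268,127),(406,130),(409,272),(263,268))]],int)
    M=np.zeros(c.im.shape[:2],np.uint8); cv2.fillPoly(M,[poly],1)
    m=((hsv[...,1]<110)&(hsv[...,2]>85)&(M>0)).astype(np.uint8)
    n,l,st,ce=cv2.connectedComponentsWithStats(m)
    for i in range(1,n):
        if st[i,4]>25: print(nm,st[i],ce[i].round(1))
E
```

```text
[ 0.54807577 -0.01664913  0.        ] [ 0.71166067 -0.05670592  0.002     ] [ 0.72396248 -0.06211548  0.002     ] [ 0.34557356 -0.38137273  0.002     ] [ 0.3435183  -0.38159988  0.002     ]
t [328 138  15  56 405] [335.2 167.4]
t [285 141  17  41 312] [291.9 158.8]
t [377 150  22  22 346] [387.4 160.2]
t [369 201  25  63 795] [381. 235.]
t [329 217  20  20 310] [338.5 226.7]
t [288 218  17  18 251] [295.7 226.4]
s [300 213  45  14 310] [323.7 220.6]
s [247 228  17  26 358] [255.2 240.1]
s [308 253  63  17 443] [338.1 260.3]
s [263 262  20  30 466] [272.4 276.2]
s [362 286  22  30 484] [371.8 300.1]
s [253 312  71  38 997] [286.  327.6]
```

View pics/mt.png

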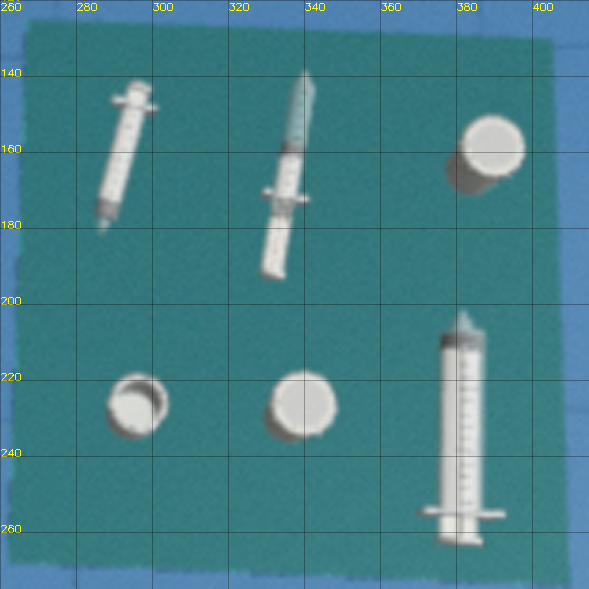

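View pics/ms.png

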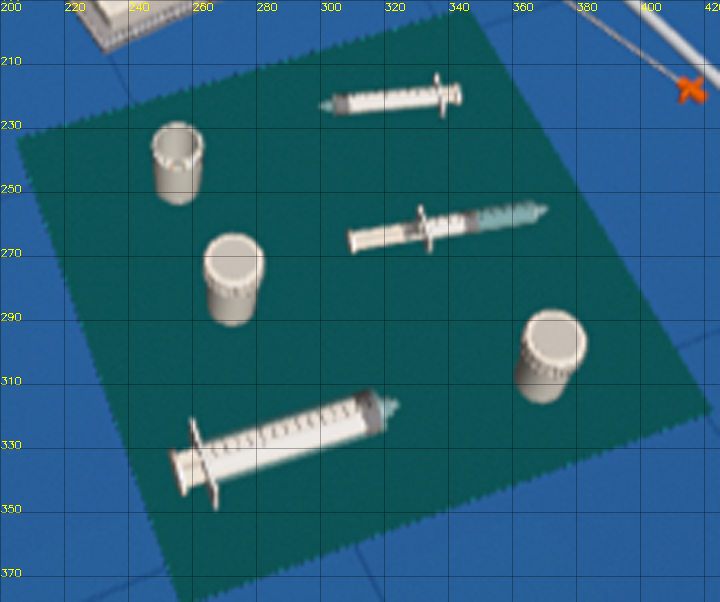

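Both views show all six items. The large syringe runs from rear (381,262) to nozzle (381.5,202), with the nozzle pointing +x. The small pushed-in one runs from rear (297,142) to nozzle (287,181). The caps are at top (389.5,158.5) and (340,226.5). The drawn syringe (335,167) and the open pot (296,226) stay. Next I triangulate these and look at the tray.

Run:
```python
from h import *
t,s=Cam("top"),Cam("side")
o=lambda x0,y0,k,x,y:(x0+(x+.5)/k-.5,y0+(y+.5)/k-.5)
T=lambda x,y:o(260,120,3.8,x,y); S=lambda x,y:o(200,190,3.2,x,y)
for n,a,b in(("potA",T(493,147),S(554,338)),("potB",T(304,404),S(234,261)),("Ltip",T(462,311),S(398,405)),("Lrear",T(460,541),S(179,473)),
 ("Lflange",T(461,513),S(203,464)),("Stip",T(102,232),S(320,105)),("Srear",T(140,84),S(460,94)),("Sflange",T(134,103),S(440,96)),
 ("open",T(138,404),S(178,145)),("Dtip",T(306,72),S(547,209)),("Drear",T(273,276),S(350,242)),("Dfl",T(285,196),S(425,229))):
    P,e=tri(t,a,s,b); print(n,P.round(4),"gap",round(e,4), t.plane(a,.01).round(4)[:2] if n[0] in"SD" else t.plane(a,.0165).round(4)[:2])
for n,i,of,k in(("tt",t.im[148:258,88:248],(88,148),5),("ts",s.im[88:208,165:310],(165,88),5)):
    z=cv2.resize(i,None,fx=k,fy=k,interpolation=cv2.INTER_CUBIC)
    for u in range(0,i.shape[1],10): cv2.putText(z,str(of[0]+u),(int(u*k),10),0,.35,(0,0,255)); z[:,int(u*k)]=z[:,int(u*k)]*.8
    for v in range(0,i.shape[0],10): cv2.putText(z,str(of[1]+v),(0,int(v*k)),0,.35,(0,0,255)); z[int(v*k)]=z[int(v*k)]*.8
    cv2.imwrite(f"pics/{n}.png",z)
```

```text
potA [ 0.6131 -0.3434  0.0565] gap 0.0007 [ 0.6246 -0.3552]
potB [ 0.4495 -0.2122  0.0549] gap 0.0015 [ 0.4548 -0.2192]
Ltip [ 0.5155 -0.3276  0.01  ] gap 0.0007 [ 0.5138 -0.3258]
Lrear [ 0.3664 -0.3142  0.0116] gap 0.0019 [ 0.365  -0.3128]
Lflange [ 0.3831 -0.3156  0.0136] gap 0.0002 [ 0.3827 -0.3148]
Stip [ 0.5749 -0.0941  0.0078] gap 0.0018 [ 0.5734 -0.0937]
Srear [ 0.6781 -0.1239  0.0036] gap 0.0006 [ 0.6756 -0.1231]
Sflange [ 0.6643 -0.1192  0.003 ] gap 0.0005 [ 0.6623 -0.1185]
open [ 0.4533 -0.1094  0.0473] gap 0.0024 [ 0.457  -0.1122]
Dtip [ 0.6841 -0.2365  0.0053] gap 0.0013 [ 0.6818 -0.2354]
Drear [ 0.5428 -0.2059  0.0064] gap 0.0016 [ 0.5412 -0.2051]
Dfl [ 0.5969 -0.217   0.0057] gap 0.0004 [ 0.5955 -0.2162]
```

View pics/tt.png

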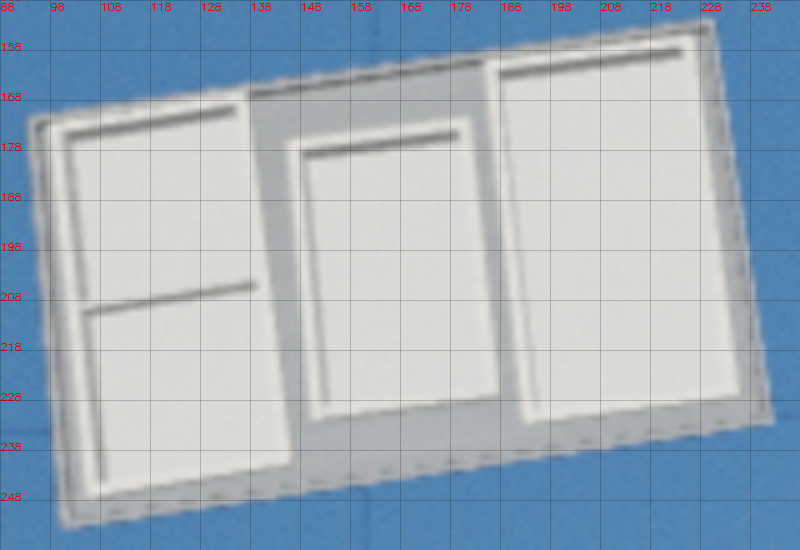

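View pics/ts.png

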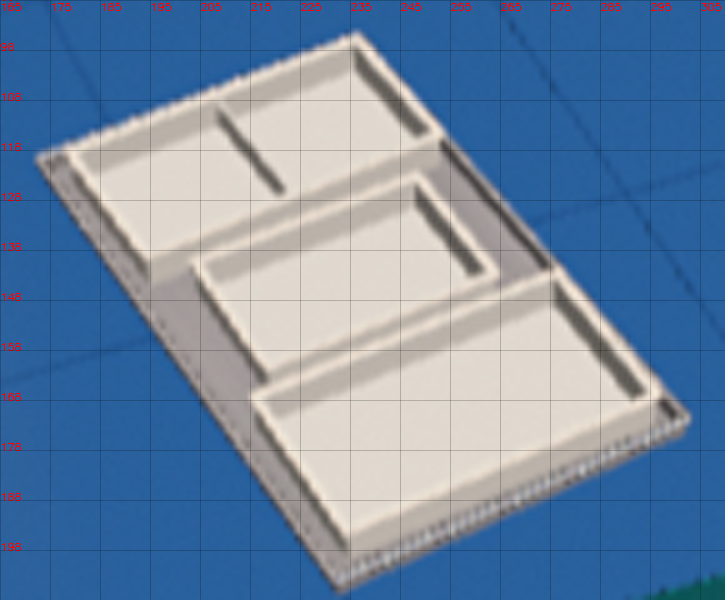

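```bash
cat > m.py <<'E'
from h import *
t,s=Cam("top"),Cam("side")
o=lambda x0,y0,k,x,y:(x0+(x+.5)/k-.5,y0+(y+.5)/k-.5)
T=lambda x,y:o(88,148,5,x,y); S=lambda x,y:o(165,88,5,x,y)
B={"long":([(484,62),(698,30),(742,395),(525,423)],[(555,265),(662,398),(350,540),(252,397)]),
"short":([(288,140),(468,120),(500,395),(313,420)],[(413,172),(497,278),(268,382),(193,262)]),
"cells":([(55,117),(245,93),(293,463),(92,497)],[(357,32),(440,135),(150,265),(72,152)])}
for n,(a,b) in B.items():
    P=[];A=[];C=[]
    for p,q in zip(a,b):
        x,e=tri(t,T(*p),s,S(*q));P.append(x);A.append(t.plane(T(*p),.026));C.append(s.plane(S(*q),.026))
    P,A,C=map(np.array,(P,A,C)); print(n,"tri z",P[:,2].round(4))
    for X,l in((A,"top"),(C,"side"),((A+C)/2,"mean")):
        d=(X[0]+X[1]-X[2]-X[3])/2; w=(X[0]+X[3]-X[1]-X[2])/2
        print(l,X.mean(0)[:2].round(4),"len",np.linalg.norm(d).round(4),"wid",np.linalg.norm(w).round(4),"yaw",np.degrees(np.arctan2(d[1],d[0])).round(1),np.degrees(np.arctan2(w[1],w[0])).round(1)-90)
T=lambda x,y:o(260,120,3.8,x,y); S=lambda x,y:o(200,190,3.2,x,y)
for n,a,b,z in(("potA",T(493,147),S(554,338),.062),("potB",T(304,404),S(234,261),.062),("Ltip",T(462,311),S(398,405),.0165),("Lrear",T(460,541),S(179,473),.0165),
("Lfl",T(461,513),S(203,464),.0165), ("Stip",T(102,232),S(320,105),.01),("Srear",T(140,84),S(460,94),.01),("Sfl",T(134,103),S(440,96),.01),("open",T(138,404),S(178,145),.056)):
    A,C=t.plane(a,z),s.plane(b,z); print(n,A[:2].round(4),C[:2].round(4),((A+C)/2)[:2].round(4))
E
python3 m.py
```

```text
long tri z [0.0224 0.0224 0.0178 0.018 ]
top [0.5432 0.0973] len 0.1854 wid 0.1072 yaw 6.3 7.0
side [0.5436 0.0929] len 0.1821 wid 0.1068 yaw 7.6 6.0
mean [0.5434 0.0951] len 0.1837 wid 0.107 yaw 6.9 6.5
short tri z [0.02   0.0163 0.0099 0.0174]
top [0.5239 0.2055] len 0.1408 wid 0.0905 yaw 6.7 6.0
side [0.5233 0.1979] len 0.1374 wid 0.0943 yaw 8.3 5.0
mean [0.5236 0.2017] len 0.1391 wid 0.0924 yaw 7.5 5.5
cells tri z [0.0253 0.0193 0.0143 0.0189]
top [0.515  0.3139] len 0.1903 wid 0.0962 yaw 8.4 7.5
side [0.5156 0.3087] len 0.1849 wid 0.0999 yaw 10.1 6.200000000000003
mean [0.5153 0.3113] len 0.1876 wid 0.098 yaw 9.2 6.799999999999997
potA [ 0.6111 -0.3416] [ 0.6111 -0.3454] [ 0.6111 -0.3435]
potB [ 0.4477 -0.2108] [ 0.4484 -0.2158] [ 0.4481 -0.2133]
Ltip [ 0.5138 -0.3258] [ 0.5138 -0.33  ] [ 0.5138 -0.3279]
Lrear [ 0.365  -0.3128] [ 0.3666 -0.3161] [ 0.3658 -0.3144]
Lfl [ 0.3827 -0.3148] [ 0.3827 -0.3166] [ 0.3827 -0.3157]
Stip [ 0.5734 -0.0937] [ 0.575  -0.0955] [ 0.5742 -0.0946]
Srear [ 0.6756 -0.1231] [ 0.6753 -0.1275] [ 0.6755 -0.1253]
Sfl [ 0.6623 -0.1185] [ 0.6607 -0.1232] [ 0.6615 -0.1209]
open [ 0.4507 -0.1084] [ 0.4522 -0.1148] [ 0.4514 -0.1116]
```

```bash
cat >> h.py <<'E'
def st(): 
    s=readout.get_state(); return np.array(s["eef_pos"]),R.from_quat(s["tcp_rot"]).as_matrix(),s
def go(*pts,jyaw=None):
    """print shift (cm, tool axes, current orientation) to successive points, and turn (deg about tool x) to bring jaw axis to world yaw"""
    p,M,s=st(); print("t",round(s["time"],2),"p",p.round(4),"x",M[:,0].round(3),"jaw yaw",np.degrees(np.arctan2(M[1,1],M[0,1])).round(2),"q",np.round(s["qpos"],2),"op",round(s["opening"],3),"F",np.round(s["contact_force"],1))
    yw=np.arctan2(M[1,1],M[0,1])
    F=np.column_stack([[0,0,-1],[np.cos(yw),np.sin(yw),0],[np.sin(yw),-np.cos(yw),0]])
    if jyaw is not None:
        a=np.degrees(yw)-jyaw; a=(a+90)%180-90; print("turn",a.round(2))
        y2=yw-np.radians(a); F2=np.column_stack([[0,0,-1],[np.cos(y2),np.sin(y2),0],[np.sin(y2),-np.cos(y2),0]])
    for q in pts:
        d=np.array(q)-p; print(q,"shift",(F.T@d*100).round(2),"after turn",(F2.T@d*100).round(2) if jyaw is not None else "","dist",np.linalg.norm(d).round(3)); p=np.array(q)
E
python3 -c "
from h import *
go((.5,.3,.2),(.5,-.12,.16),(.4398,-.3212,.1),jyaw=84.8)"
```

```text
t 0.4 p [0.2281 0.6352 0.2107] x [-0. -0. -1.] jaw yaw 70.25 q [ 1.08  0.29  1.58 -0.    1.28 -0.15] op 1.002 F [-0.8  0.9 -0.2]
turn -14.55
(0.5, 0.3, 0.2) shift [  1.07 -22.36  36.92] after turn [  1.07 -30.92  30.12] dist 0.432
(0.5, -0.12, 0.16) shift [  4.   -39.53  14.19] after turn [  4.   -41.83   3.81] dist 0.422
(0.4398, -0.3212, 0.1) shift [  6.   -20.97   1.13] after turn [  6.   -20.58  -4.17] dist 0.218
```

>>> drive_tool:
  steps:
    - [0,0,0,-7.25,1]
    - [0,0,0,-7.25,1]
    - [0,-3,3,0,1]
    - [0,-3,3,0,1]
    - [0,-3,3,0,1]
    - [0,-3,3,0,1]
    - [0,-3,3,0,1]
    - [0,-3,3,0,1]
    - [0,-3,3,0,1]
    - [0,-3,3,0,1]
  force: 30

```text
time: 1.4
eef_pos: [0.446, 0.3729, 0.2112]
tcp_rot: [0.033, 0.706, -0.032, 0.707]
contact_force: [-0.3, 0.6, 0.1]
opening: 0.999
```

>>> drive_tool:
  steps:
    - [0.5,-3,3,0,1]
    - [0.5,-4,3,0,1]
    - [0.5,-4.2,0.4,0,1]
    - [0.5,-4.2,0.4,0,1]
    - [0.5,-4.2,0.4,0,1]
    - [0.5,-4.2,0.4,0,1]
    - [0.5,-4.2,0.4,0,1]
    - [0.5,-4.2,0.4,0,1]
    - [0.5,-4.2,0.4,0,1]
    - [0,0,0,0,1]

```text
time: 2.4
eef_pos: [0.499, 0.0, 0.1655]
tcp_rot: [0.034, 0.706, -0.035, 0.706]
contact_force: [0.6, 0.6, -0.4]
opening: 0.996
```

```bash
python3 -c "
from h import *
go((.4398,-.3212,.08),jyaw=84.8)"
```

```text
t 2.4 p [0.499  0.     0.1655] x [-0.001 -0.001 -1.   ] jaw yaw 84.41 q [-0.2  -0.06  2.04 -0.    1.16 -1.68] op 0.996 F [ 0.6  0.6 -0.4]
turn -0.39
(0.4398, -0.3212, 0.08) shift [  8.55 -32.54  -2.77] after turn [  8.55 -32.53  -2.99] dist 0.338
```

>>> drive_tool:
  steps:
    - [1,-4,-0.35,0,1]
    - [1,-4,-0.35,0,1]
    - [1,-4,-0.35,0,1]
    - [1,-4,-0.35,0,1]
    - [1,-4,-0.35,0,1]
    - [1,-4,-0.35,0,1]
    - [1,-4,-0.35,0,1]
    - [1,-4,-0.35,0,1]
    - [0.5,-0.5,0,0,1]
    - [0,0,0,0,1]

```text
time: 3.4
eef_pos: [0.4414, -0.317, 0.0801]
tcp_rot: [0.034, 0.707, -0.032, 0.706]
contact_force: [0.4, 0.6, 0.5]
opening: 1.003
```

Run:
```python
from h import *
go((.4398,-.3212,.08),(.4398,-.3212,.008),jyaw=84.8)
t,s=Cam("top"),Cam("side")
P=st()[0]
ims=[]
for c,k in((t,0),(s,0)):
    u,v=c.px(P).astype(int); print(u,v)
    x0=max(0,min(512-100,u-50)); y0=max(0,min(384-120,v-60))
    z=cv2.resize(c.im[y0:y0+120,x0:x0+100],None,fx=4,fy=4,interpolation=cv2.INTER_CUBIC)
    for q in (P,):
        a=(c.px(q)-[x0,y0])*4; cv2.drawMarker(z,tuple(a.astype(int)),(0,0,255),0,12)
    ims.append(z)
cv2.imwrite("pics/g1.png",np.hstack(ims))
```

```text
t 3.4 p [ 0.4414 -0.317   0.0801] x [-0.001  0.002 -1.   ] jaw yaw 84.65 q [-0.81  0.15  2.    0.    1.   -2.29] op 1.003 F [0.4 0.6 0.5]
turn -0.15
(0.4398, -0.3212, 0.08) shift [ 0.01 -0.44 -0.12] after turn [ 0.01 -0.44 -0.12] dist 0.005
(0.4398, -0.3212, 0.008) shift [7.2 0.  0. ] after turn [7.2 0.  0. ] dist 0.072
386 226
291 309
```

View pics/g1.png

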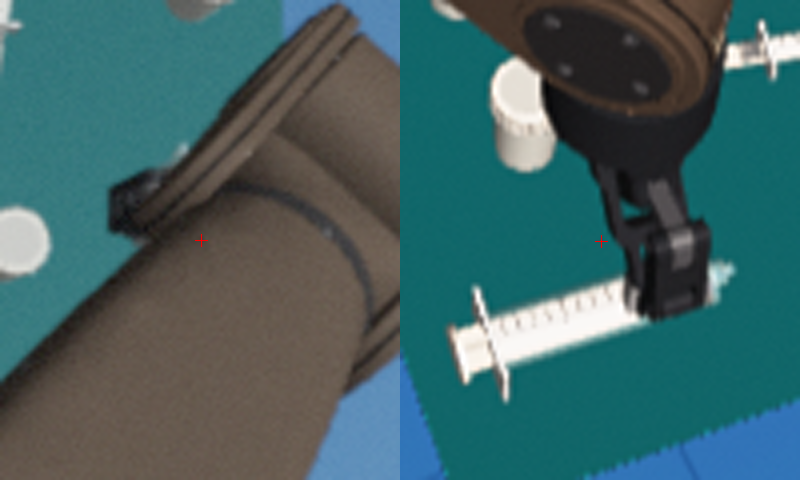

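Run:
```python
from h import *
s=Cam("side"); P,M,_=st()
z=cv2.resize(s.im[220:384,210:390],None,fx=4,fy=4,interpolation=cv2.INTER_CUBIC)
f=lambda q:tuple(((s.px(q)-[210,220])*4).astype(int))
for sg,col in((-1,(0,0,255)),(1,(0,255,255))):
    for w in(.0425,.057):
        for d in(-.011,.011):
            b=P+sg*w*M[:,1]+d*M[:,2]; cv2.line(z,f(b-.013*M[:,0]),f(b-.05*M[:,0]),col,1)
cv2.drawMarker(z,f(P),(0,255,0),0,12)
# syringe estimate
cv2.line(z,f((.5138,-.3279,.0165)),f((.3658,-.3144,.0165)),(255,0,255),1)
cv2.imwrite("pics/g2.png",z)
```

```text
(no output)
```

View pics/g2.png

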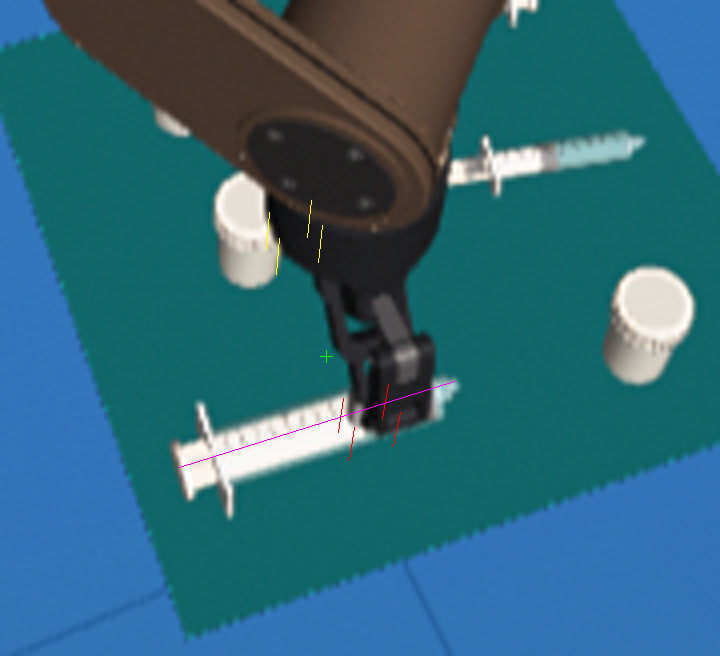

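The side view shows the finger about 8 px from where I project it. Before descending I'll shut the gripper in the air, where the tips must meet at the TCP, and check.

>>> drive_tool:
  steps:
    - [0,-0.4,-0.1,0,0]
    - [0,0,0,0,0]
    - [0,0,0,0,0]
    - [0,0,0,0,0]
    - [0,0,0,0,0]
    - [0,0,0,0,0]
    - [0,0,0,0,0]
    - [0,0,0,0,0]

```text
time: 4.35
eef_pos: [0.4403, -0.321, 0.0809]
tcp_rot: [0.032, 0.706, -0.032, 0.706]
contact_force: [0.5, -1.0, -0.4]
opening: 0.003
```

Run:
```python
from h import *
go()
s=Cam("side"); P,M,_=st()
z=cv2.resize(s.im[220:384,210:390],None,fx=4,fy=4,interpolation=cv2.INTER_CUBIC)
f=lambda q:tuple(((s.px(q)-[210,220])*4).astype(int))
cv2.line(z,f(P),f(P-.15*M[:,0]),(0,255,0),1); cv2.drawMarker(z,f(P),(0,255,0),0,12)
cv2.line(z,f(P-.05*M[:,1]),f(P+.05*M[:,1]),(0,0,255),1)
cv2.imwrite("pics/g3.png",z)
```

```text
t 4.35 p [ 0.4403 -0.321   0.0809] x [-0.  0. -1.] jaw yaw 84.74 q [-0.82  0.15  2.   -0.    1.   -2.3 ] op 0.003 F [ 0.5 -1.  -0.4]
```

View pics/g3.png

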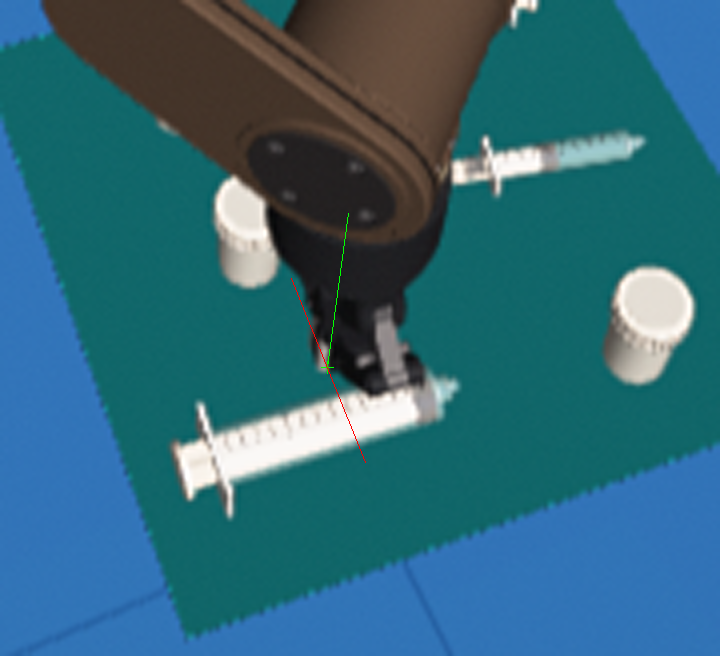

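>>> drive_tool:
  steps:
    - [-4,0,0,0,1]
    - [-4,0,0,0,1]
    - [-4,0,0,0,1]
    - [0,0,0,0,1]
    - [0,0,0,0,1]
    - [0,0,0,0,1]
    - [0,0,0,0,1]
    - [0,0,0,0,1]

```text
time: 5.2
eef_pos: [0.4397, -0.3204, 0.1992]
tcp_rot: [0.033, 0.707, -0.032, 0.706]
contact_force: [-0.2, 0.5, -0.2]
opening: 1.003
```

```bash
cat > snap.py <<'E'
from h import *
import sys,pickle
s=Cam("side"); P,M,_=st(); pickle.dump((s,P,M),open(sys.argv[1],"wb")); print(P,s.px(P))
E
python3 snap.py A.pkl
```

```text
[ 0.43978653 -0.3205086   0.19952915] [295.59647682 282.20369092]
```

>>> drive_tool:
  steps:
    - [0,0,0,0,0]
    - [0,0,0,0,0]
    - [0,0,0,0,0]
    - [0,0,0,0,0]
    - [0,0,0,0,0]
    - [0,0,0,0,0]
    - [0,0,0,0,0]
    - [0,0,0,0,0]

```text
time: 6.05
eef_pos: [0.4403, -0.321, 0.201]
tcp_rot: [0.032, 0.706, -0.032, 0.706]
contact_force: [-0.8, -0.1, 0.3]
opening: -0.004
```

```bash
python3 snap.py B.pkl
```

```text
[ 0.44028225 -0.32100045  0.20100072] [296.03331019 281.92812166]
```

>>> drive_tool:
  steps:
    - [0,0,0,8,1]
    - [0,0,0,8,1]
    - [0,0,0,8,1]
    - [0,0,0,8,1]
    - [0,0,0,8,1]
    - [0,0,0,0,1]
    - [0,0,0,0,1]
    - [0,0,0,0,1]

```text
time: 6.9
eef_pos: [0.4403, -0.321, 0.2009]
tcp_rot: [0.271, 0.653, -0.271, 0.653]
contact_force: [-0.5, -0.3, -0.6]
opening: 1.001
```

```bash
python3 snap.py C.pkl
python3 - <<'E'
from h import *
import pickle
out=[]
for n in"ABC":
    s,P,M=pickle.load(open(n+".pkl","rb")); u,v=s.px(P).astype(int); x0,y0=u-25,v-35;k=5
    z=cv2.resize(s.im[y0:y0+80,x0:x0+53],None,fx=k,fy=k,interpolation=cv2.INTER_CUBIC)
    z=np.clip(z.astype(float)*1.0,0,255); z=(255*(z/255)**.5).astype(np.uint8)
    f=lambda q:tuple(((s.px(q)-[x0,y0]+.5)*k).astype(int))
    b=P-(.013 if n!="B" else 0)*M[:,0]
    cv2.line(z,f(b-.0425*M[:,1]),f(b+.0425*M[:,1]),(0,0,255),1); cv2.drawMarker(z,f(P),(0,255,0),0,12)
    cv2.line(z,f(P),f(P-.1*M[:,0]),(0,255,0),1)
    out.append(z)
cv2.imwrite("pics/g4.png",np.hstack(out))
E
```

```text
[ 0.44026181 -0.32098996  0.20097367] [296.01905236 281.9348052 ]
```

View pics/g4.png

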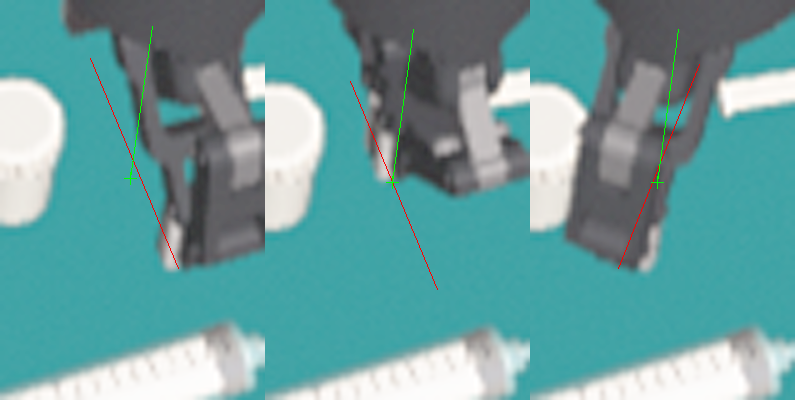

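Up close the pads do sit at the projected tips. The dark block is the finger body seen obliquely, so the frame is right. I turn back and descend on the large syringe.

>>> drive_tool:
  steps:
    - [3,0,0,-8,1]
    - [3,0,0,-8,1]
    - [3,0,0,-8,1]
    - [3,0,0,-8,1]
    - [3,0,0,-8,1]
    - [2,0,0,0,1]
    - [1.5,0,0,0,1]
    - [0.6,0,0,0,1]
    - [0.3,0,0,0,1]
    - [0,0,0,0,1]

```text
time: 7.95
eef_pos: [0.4407, -0.3214, 0.0075]
tcp_rot: [0.032, 0.706, -0.033, 0.707]
contact_force: [-0.2, -0.9, 0.6]
opening: 1.001
```

>>> drive_tool:
  steps:
    - [0,0,0,0,0.8]
    - [0,0,0,0,0.6]
    - [0,0,0,0,0.5]
    - [0,0,0,0,0.4]
    - [0,0,0,0,0.3]
    - [0,0,0,0,0.2]
    - [0,0,0,0,0.2]
    - [0,0,0,0,0.2]
    - [0,0,0,0,0.2]
  force: 25

```text
time: 8.85
eef_pos: [0.4404, -0.3211, 0.0073]
tcp_rot: [0.032, 0.706, -0.032, 0.706]
contact_force: [-0.2, 0.5, 4.0]
opening: 0.192
```

>>> drive_tool:
  steps:
    - [0,0,0,0,0.1]
    - [0,0,0,0,0]
    - [0,0,0,0,0]
    - [0,0,0,0,0]

```text
time: 9.25
eef_pos: [0.4422, -0.3223, 0.0104]
tcp_rot: [0.032, 0.705, -0.033, 0.707]
contact_force: [-2.7, 4.1, 16.5]
opening: -0.003
```

Run:
```python
from h import *
go()
s=Cam("side");t=Cam("top")
cv2.imwrite("pics/g5.png",np.hstack([cv2.resize(s.im[280:384,230:350],None,fx=4,fy=4,interpolation=cv2.INTER_CUBIC),cv2.resize(t.im[180:284,335:415],None,fx=4,fy=4)]))
```

```text
t 9.25 p [ 0.4422 -0.3223  0.0104] x [ 0.003 -0.002 -1.   ] jaw yaw 84.74 q [-0.82  0.26  2.02  0.    0.86 -2.3 ] op -0.003 F [-2.7  4.1 16.5]
```

View pics/g5.png

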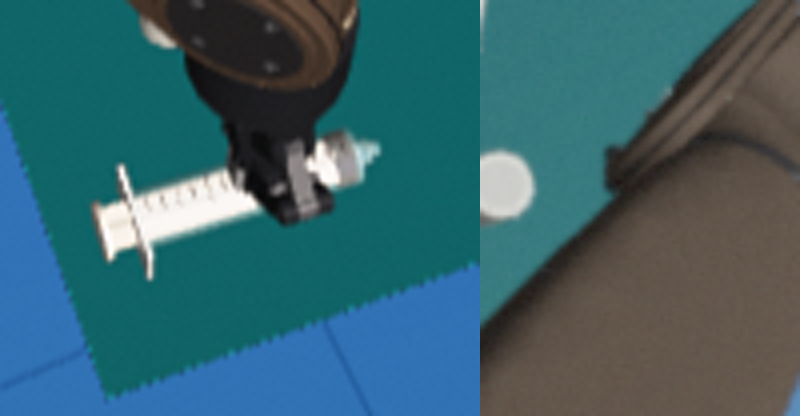

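>>> drive_tool:
  steps:
    - [0,0,0,0,1]
    - [0,0,0,0,1]
    - [0,0,0,0,1]
    - [0,0,0,0,1]
    - [-4,0,0,0,1]
    - [-4,0,0,0,1]
    - [0,2.75,4,0,0]
    - [0,2.75,4.3,0,0]
    - [0,0,0,0,0]
    - [0,0,0,0,0]

```text
time: 10.35
eef_pos: [0.5268, -0.2729, 0.0854]
tcp_rot: [0.032, 0.707, -0.031, 0.706]
contact_force: [0.4, 0.1, 0.5]
opening: 0.329
```

>>> drive_tool:
  steps:
    - [0,0,0,0,0]
    - [0,0,0,0,0]
    - [2,0,0,0,0]
    - [1.5,0,0,0,0]
    - [1,0,0,0,0]
    - [0.5,0,0,0,0]
    - [0.2,0,0,0,0]
    - [0,0,0,0,0]

```text
time: 11.15
eef_pos: [0.5271, -0.2744, 0.035]
tcp_rot: [0.032, 0.706, -0.032, 0.706]
contact_force: [0.2, 0.0, 0.2]
opening: 0.001
```

>>> drive_tool:
  steps:
    - [0.3,0,0,0,0]
    - [0.3,0,0,0,0]
    - [0.2,0,0,0,0]
    - [0,0,0,0,0]

```text
time: 11.55
eef_pos: [0.5269, -0.2741, 0.0267]
tcp_rot: [0.032, 0.707, -0.032, 0.706]
contact_force: [1.0, -0.3, 0.4]
opening: -0.001
```

>>> drive_tool:
  steps:
    - [0.4,0,0,0,0]
    - [0.4,0,0,0,0]
    - [0.3,0,0,0,0]
    - [0.2,0,0,0,0]
    - [0,0,0,0,0]

```text
time: 12.05
eef_pos: [0.5268, -0.2741, 0.0134]
tcp_rot: [0.033, 0.707, -0.032, 0.706]
contact_force: [-0.1, -0.8, -0.7]
opening: -0.003
```

>>> drive_tool:
  steps:
    - [0.3,0,0,0,0]
    - [0.2,0,0,0,0]
    - [0.2,0,0,0,0]
    - [0,0,0,0,0]

```text
time: 12.45
eef_pos: [0.5268, -0.2741, 0.0066]
tcp_rot: [0.033, 0.707, -0.032, 0.706]
contact_force: [-0.2, -0.3, -0.8]
opening: -0.002
```

>>> drive_tool:
  steps:
    - [0.2,0,0,0,0]
    - [0.2,0,0,0,0]
    - [0.1,0,0,0,0]
    - [0,0,0,0,0]

```text
time: 12.85
eef_pos: [0.5269, -0.2742, 0.0017]
tcp_rot: [0.032, 0.707, -0.032, 0.706]
contact_force: [-0.4, -0.2, 0.8]
opening: -0.0
```

>>> drive_tool:
  steps:
    - [0.1,0,0,0,0]
    - [0.1,0,0,0,0]
    - [0,0,0,0,0]

```text
time: 13.15
eef_pos: [0.5269, -0.2742, -0.0002]
tcp_rot: [0.032, 0.706, -0.032, 0.706]
contact_force: [0.2, -0.7, 0.2]
opening: -0.0
```

>>> drive_tool:
  steps:
    - [0.2,0,0,0,0]
    - [0.2,0,0,0,0]
    - [0.2,0,0,0,0]
    - [0,0,0,0,0]

```text
time: 13.55
eef_pos: [0.5267, -0.2741, -0.0065]
tcp_rot: [0.033, 0.707, -0.032, 0.706]
contact_force: [-0.1, 0.6, 1.2]
opening: 0.0
```

>>> drive_tool:
  steps:
    - [0.2,0,0,0,0]
    - [0.1,0,0,0,0]
    - [0,0,0,0,0]

```text
time: 13.85
eef_pos: [0.5269, -0.2742, -0.0093]
tcp_rot: [0.033, 0.706, -0.032, 0.706]
contact_force: [0.9, -0.1, -0.6]
opening: -0.003
```

>>> drive_tool:
  steps:
    - [0.2,0,0,0,0]
    - [0.1,0,0,0,0]
    - [0,0,0,0,0]

```text
time: 14.15
eef_pos: [0.5269, -0.2742, -0.0123]
tcp_rot: [0.032, 0.706, -0.032, 0.706]
contact_force: [-0.0, -0.1, -0.3]
opening: -0.002
```

>>> drive_tool:
  steps:
    - [0.2,0,0,0,0]
    - [0.1,0,0,0,0]
    - [0,0,0,0,0]

```text
time: 14.45
eef_pos: [0.5269, -0.2742, -0.0153]
tcp_rot: [0.032, 0.706, -0.032, 0.706]
contact_force: [0.4, 0.6, 0.0]
opening: 0.0
```

>>> drive_tool:
  steps:
    - [0.1,0,0,0,0]
    - [0.1,0,0,0,0]
    - [0,0,0,0,0]

```text
time: 14.75
eef_pos: [0.5269, -0.2742, -0.0172]
tcp_rot: [0.032, 0.706, -0.032, 0.706]
contact_force: [0.3, -0.3, -0.8]
opening: 0.001
```

>>> drive_tool:
  steps:
    - [0.1,0,0,0,0]
    - [0.1,0,0,0,0]
    - [0,0,0,0,0]

```text
time: 15.05
eef_pos: [0.5271, -0.2744, -0.0183]
tcp_rot: [0.032, 0.706, -0.032, 0.706]
contact_force: [-1.4, 1.3, 4.2]
opening: -0.002
```

Contact with the mat (top 0.002) comes at a reported z of −0.018. So the real tips stand about 20 mm above the reported TCP, which matches the failed grasp resting on the barrel's top. I'll command z 20 mm lower and retry.

>>> drive_tool:
  steps:
    - [-4,0,0,0,1]
    - [-4,0,0,0,1]
    - [-2,-2.75,-4.1,0,1]
    - [0,-2.75,-4.1,0,1]
    - [0,0,0,0,1]
    - [0,0,0,0,1]
    - [3,0,0,0,1]
    - [3,0,0,0,1]
    - [2,0,0,0,1]
    - [0,0,0,0,1]

```text
time: 16.05
eef_pos: [0.4416, -0.3171, -0.0041]
tcp_rot: [0.034, 0.708, -0.03, 0.704]
contact_force: [0.2, 1.2, -0.2]
opening: 1.005
```

>>> drive_tool:
  steps:
    - [1,0,0,0,1]
    - [0.5,0,0,0,1]
    - [0.2,0,0,0,1]
    - [0,0,0,0,1]

```text
time: 16.45
eef_pos: [0.4433, -0.3203, -0.0169]
tcp_rot: [0.032, 0.706, -0.033, 0.707]
contact_force: [-0.1, -0.9, -0.3]
opening: 0.997
```

>>> drive_tool:
  steps:
    - [0,0,0,0,0.7]
    - [0,0,0,0,0.5]
    - [0,0,0,0,0.4]
    - [0,0,0,0,0.3]
    - [0,0,0,0,0.2]
    - [0,0,0,0,0.1]
    - [0,0,0,0,0.1]
    - [0,0,0,0,0.1]
  force: 25

```text
time: 17.25
eef_pos: [0.4432, -0.3204, -0.0168]
tcp_rot: [0.032, 0.706, -0.033, 0.707]
contact_force: [0.0, 0.5, 3.7]
opening: 0.329
```

>>> drive_tool:
  steps:
    - [-2,0,0,0,0.1]
    - [-3,0,0,0,0.1]
    - [-3,0,0,0,0.1]
    - [-3,0,0,0,0.1]
    - [0,0,0,-6.1,0.1]
    - [0,0,0,-6.1,0.1]
    - [0,0,0,0,0.1]
    - [0,0,0,0,0.1]

```text
time: 18.05
eef_pos: [0.4426, -0.3196, 0.0919]
tcp_rot: [-0.042, 0.706, 0.042, 0.706]
contact_force: [-0.1, -0.5, 0.7]
opening: 0.331
```

Run:
```python
from h import *
go((.5465,.0955,.09),(.5465,.0955,-.012),jyaw=97)
```

```text
t 18.05 p [ 0.4426 -0.3196  0.0919] x [-0.001  0.001 -1.   ] jaw yaw 96.81 q [-0.81  0.14  1.99  0.    1.02 -2.5 ] op 0.331 F [-0.1 -0.5  0.7]
turn -0.19
(0.5465, 0.0955, 0.09) shift [ 0.19 39.99 15.24] after turn [ 0.19 39.94 15.37] dist 0.428
(0.5465, 0.0955, -0.012) shift [10.2  0.   0. ] after turn [10.2  0.   0. ] dist 0.102
```

>>> drive_tool:
  steps:
    - [0,2,0.8,0,0.1]
    - [0,4,1.5,0,0.1]
    - [0,4,1.5,0,0.1]
    - [0,4,1.5,0,0.1]
    - [0,4,1.5,0,0.1]
    - [0,4,1.5,0,0.1]
    - [0,4,1.5,0,0.1]
    - [0,4,1.5,0,0.1]
    - [0,4,1.6,0,0.1]
    - [0,4,1.6,0,0.1]

```text
time: 19.05
eef_pos: [0.5409, 0.0765, 0.0922]
tcp_rot: [-0.042, 0.706, 0.042, 0.706]
contact_force: [1.3, -0.1, -0.4]
opening: 0.323
```

>>> drive_tool:
  steps:
    - [0,2,0.8,0,0.1]
    - [2,0,0,0,0.1]
    - [2,0,0,0,0.1]
    - [0,0,0,0,0.1]
    - [0,0,0,0,0.1]

```text
time: 19.55
eef_pos: [0.546, 0.0954, 0.0521]
tcp_rot: [-0.042, 0.706, 0.043, 0.705]
contact_force: [1.0, -0.9, -0.6]
opening: 0.329
```

Run:
```python
from h import *
go((.5465,.0955,.05),(.5465,.0955,-.012),jyaw=97)
s=Cam("side");t=Cam("top")
a=cv2.resize(s.im[100:230,180:330],None,fx=3,fy=3,interpolation=cv2.INTER_CUBIC)
b=cv2.resize(t.im[130:260,140:255],None,fx=3,fy=3,interpolation=cv2.INTER_CUBIC)
cv2.imwrite("pics/g6.png",np.hstack([a,b]))
```

```text
t 19.55 p [0.546  0.0954 0.0521] x [-0.002  0.    -1.   ] jaw yaw 96.89 q [-0.01  0.21  1.98  0.    0.95 -1.7 ] op 0.329 F [ 1.  -0.9 -0.6]
turn -0.11
(0.5465, 0.0955, 0.05) shift [0.21 0.   0.05] after turn [0.21 0.   0.05] dist 0.002
(0.5465, 0.0955, -0.012) shift [6.2 0.  0. ] after turn [6.2 0.  0. ] dist 0.062
```

View pics/g6.png

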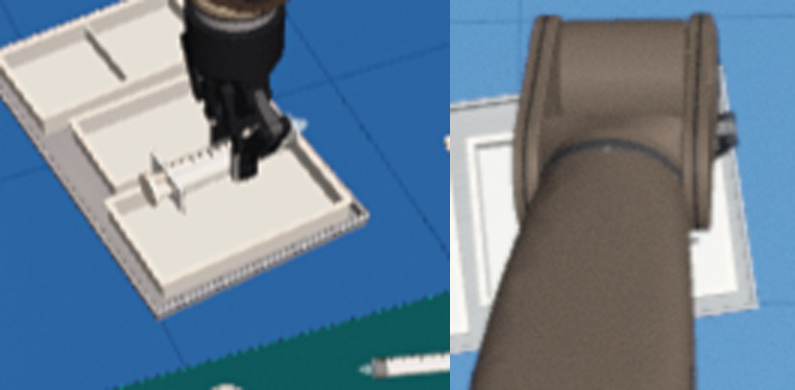

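Run:
```python
from h import *
s=Cam("side")
a,b=[s.plane((180+(u+.5)/3-.5,100+(v+.5)/3-.5),.0854) for u,v in((304,122),(150,190))]
print(a,b,(a+b)/2,np.linalg.norm(a-b),np.degrees(np.arctan2(*(a-b)[1::-1])))
```

```text
[0.6149402  0.10181261 0.0854    ] [0.46936263 0.08123324 0.0854    ] [0.54215141 0.09152293 0.0854    ] 0.14702496241516191 8.046225164787462
```

The syringe's centre in the side view, (0.542, 0.0915), lies within 2 mm of the bin's centre, and its yaw agrees. I lower it and release.

>>> drive_tool:
  steps:
    - [2,0,0,0,0.1]
    - [2,0,0,0,0.1]
    - [1.2,0,0,0,0.1]
    - [0.6,0,0,0,0.1]
    - [0.4,0,0,0,0.1]
    - [0,0,0,0,0.1]
    - [0,0,0,0,0.4]
    - [0,0,0,0,0.5]
    - [0,0,0,0,0.5]

```text
time: 20.6
eef_pos: [0.5471, 0.0955, -0.0086]
tcp_rot: [-0.043, 0.705, 0.043, 0.706]
contact_force: [-0.7, -0.6, 0.2]
opening: 0.497
```

>>> drive_tool:
  steps:
    - [-1,0,0,0,0.5]
    - [-2,0,0,0,0.5]
    - [-3,0,0,0,0.5]
    - [-4,0,0,0,1]
    - [0,0,0,0,1]

```text
time: 21.1
eef_pos: [0.5514, 0.0955, 0.0982]
tcp_rot: [-0.043, 0.701, 0.043, 0.711]
contact_force: [0.0, 0.4, -0.0]
opening: 0.823
```

Run:
```python
from h import *
go((.6249,-.11,.08),(.6249,-.11,-.018),jyaw=73.1)
s=Cam("side")
m=s.im[140:200,205:310]; cv2.imwrite("pics/chk1.png",cv2.resize(m,None,fx=5,fy=5,interpolation=cv2.INTER_CUBIC))
```

```text
t 21.1 p [0.5514 0.0955 0.0982] x [ 0.013 -0.    -1.   ] jaw yaw 96.95 q [-0.01  0.15  1.96  0.    1.02 -1.7 ] op 0.823 F [ 0.   0.4 -0. ]
turn 23.85
(0.6249, -0.11, 0.08) shift [  1.82 -21.29   4.81] after turn [  1.82 -17.53  13.01] dist 0.219
(0.6249, -0.11, -0.018) shift [9.8 0.  0. ] after turn [9.8 0.  0. ] dist 0.098
```

>>> drive_tool:
  steps:
    - [0,0,0,7.95,1]
    - [0,0,0,7.95,1]
    - [0,0,0,7.95,1]
    - [0.3,-3.5,2.6,0,1]
    - [0.3,-3.5,2.6,0,1]
    - [0.3,-3.5,2.6,0,1]
    - [0.3,-3.5,2.6,0,1]
    - [0.3,-3.5,2.6,0,1]
    - [0,0,0,0,1]
    - [0,0,0,0,1]

```text
time: 22.15
eef_pos: [0.6191, -0.1104, 0.0744]
tcp_rot: [0.105, 0.7, -0.104, 0.698]
contact_force: [-0.0, 1.3, -0.3]
opening: 1.001
```

Run:
```python
from h import *
go((.6249,-.11,.08),(.6249,-.11,-.017),jyaw=73.1)
```

```text
t 22.15 p [ 0.6191 -0.1104  0.0744] x [-0.002  0.001 -1.   ] jaw yaw 72.98 q [-0.34  0.33  1.79  0.    1.03 -1.61] op 1.001 F [-0.   1.3 -0.3]
turn -0.12
(0.6249, -0.11, 0.08) shift [-0.56  0.2   0.54] after turn [-0.56  0.2   0.54] dist 0.008
(0.6249, -0.11, -0.017) shift [9.7 0.  0. ] after turn [9.7 0.  0. ] dist 0.097
```

View pics/chk1.png

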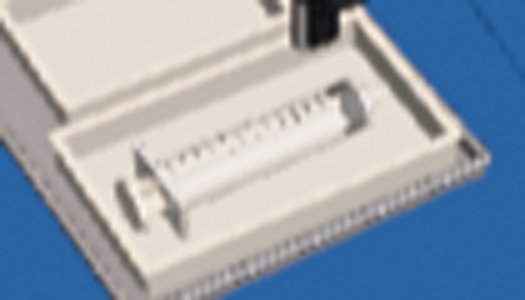

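The large syringe lies flat and centred in the long bin. Next I descend on the small one.

>>> drive_tool:
  steps:
    - [2,0.2,0.5,0,1]
    - [2,0,0,0,1]
    - [2,0,0,0,1]
    - [1.5,0,0,0,1]
    - [1,0,0,0,1]
    - [0.5,0,0,0,1]
    - [0,0,0,0,1]
    - [0,0,0,0,1]

```text
time: 22.95
eef_pos: [0.626, -0.1094, -0.0135]
tcp_rot: [0.104, 0.699, -0.104, 0.7]
contact_force: [0.4, -0.3, -0.6]
opening: 0.995
```

>>> drive_tool:
  steps:
    - [0,0,0,0,0.7]
    - [0,0,0,0,0.5]
    - [0,0,0,0,0.3]
    - [0,0,0,0,0.2]
    - [0,0,0,0,0.1]
    - [0,0,0,0,0.05]
    - [0,0,0,0,0.05]
    - [0,0,0,0,0.05]
    - [0,0,0,0,0.05]
  force: 25

```text
time: 23.85
eef_pos: [0.6256, -0.1094, -0.014]
tcp_rot: [0.104, 0.699, -0.104, 0.7]
contact_force: [-0.1, 0.5, 2.4]
opening: 0.172
```

>>> drive_tool:
  steps:
    - [-1,0,0,0,0.05]
    - [-2,0,0,0,0.05]
    - [-4,0,0,0,0.05]
    - [-4,0,0,0,0.05]
    - [0,0,0,-8,0.05]
    - [0,0,0,-8,0.05]
    - [0,0,0,-7.9,0.05]
    - [0,0,0,0,0.05]
    - [0,0,0,0,0.05]

```text
time: 24.75
eef_pos: [0.6253, -0.1093, 0.0959]
tcp_rot: [-0.042, 0.706, 0.042, 0.706]
contact_force: [0.1, -0.5, 0.1]
opening: 0.174
```

Run:
```python
from h import *
go((.5236,.2017,.09),(.5236,.2017,-.01),jyaw=97)
```

```text
t 24.75 p [ 0.6253 -0.1093  0.0959] x [ 0.  0. -1.] jaw yaw 96.83 q [-0.33  0.31  1.77  0.    1.06 -2.02] op 0.174 F [ 0.1 -0.5  0.1]
turn -0.17
(0.5236, 0.2017, 0.09) shift [ 0.59 32.09 -6.4 ] after turn [ 0.59 32.1  -6.3 ] dist 0.327
(0.5236, 0.2017, -0.01) shift [10.  0.  0.] after turn [10.  0.  0.] dist 0.1
```

>>> drive_tool:
  steps:
    - [0,2.1,-0.4,0,0.05]
    - [0,4,-0.8,0,0.05]
    - [0,4,-0.8,0,0.05]
    - [0,4,-0.8,0,0.05]
    - [0,4,-0.8,0,0.05]
    - [0,4,-0.8,0,0.05]
    - [0,4,-0.8,0,0.05]
    - [0,4,-0.8,0,0.05]
    - [0,2,-0.4,0,0.05]
    - [2,0,0,0,0.05]

```text
time: 25.75
eef_pos: [0.5231, 0.2055, 0.0785]
tcp_rot: [-0.044, 0.704, 0.045, 0.708]
contact_force: [0.3, -0.4, 0.1]
opening: 0.173
```

>>> drive_tool:
  steps:
    - [2,0,0,0,0.05]
    - [0,0,0,0,0.05]
    - [0,0,0,0,0.05]

```text
time: 26.05
eef_pos: [0.5219, 0.2019, 0.0556]
tcp_rot: [-0.043, 0.706, 0.043, 0.705]
contact_force: [-0.2, -0.5, 0.3]
opening: 0.174
```

Run:
```python
from h import *
go((.5236,.2017,.055),(.5236,.2017,-.01),jyaw=97)
s=Cam("side")
z=cv2.resize(s.im[85:185,180:300],None,fx=5,fy=5,interpolation=cv2.INTER_CUBIC); cv2.imwrite("pics/g7.png",z)
```

```text
t 26.05 p [0.5219 0.2019 0.0556] x [-0.001 -0.    -1.   ] jaw yaw 96.97 q [ 0.19  0.22  1.97  0.    0.96 -1.5 ] op 0.174 F [-0.2 -0.5  0.3]
turn -0.03
(0.5236, 0.2017, 0.055) shift [ 0.06 -0.04  0.16] after turn [ 0.06 -0.04  0.16] dist 0.002
(0.5236, 0.2017, -0.01) shift [6.5 0.  0. ] after turn [6.5 0.  0. ] dist 0.065
```

View pics/g7.png

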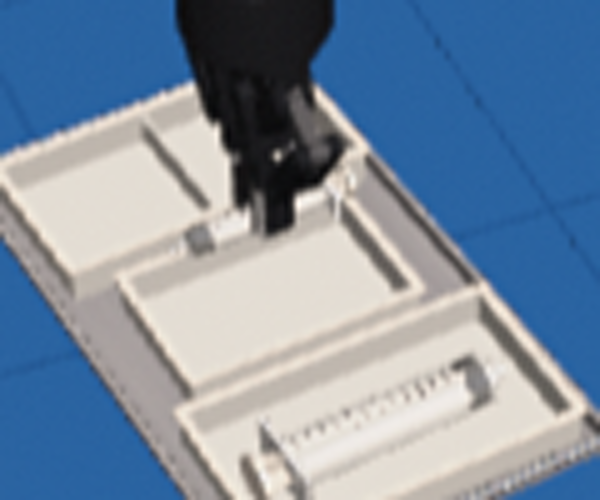

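Run:
```python
from h import *
s=Cam("side")
a,b=[s.plane((180+(u+.5)/5-.5,85+(v+.5)/5-.5),.0796) for u,v in((350,177),(178,247))]
print(a,b,(a+b)/2,np.linalg.norm(a-b),np.degrees(np.arctan2(*(a-b)[1::-1])))
```

```text
[0.57364424 0.20582416 0.0796    ] [0.4733392  0.19253009 0.0796    ] [0.52349172 0.19917712 0.0796    ] 0.10118218154300386 7.549775318597336
```

>>> drive_tool:
  steps:
    - [2,0,0.1,0,0.05]
    - [2,0,0,0,0.05]
    - [1.2,0,0,0,0.05]
    - [0.7,0,0,0,0.05]
    - [0.5,0,0,0,0.05]
    - [0.1,0,0,0,0.05]
    - [0,0,0,0,0.05]

```text
time: 26.85
eef_pos: [0.5243, 0.2017, -0.0088]
tcp_rot: [-0.043, 0.705, 0.043, 0.706]
contact_force: [-0.4, -0.5, -0.1]
opening: 0.173
```

>>> drive_tool:
  steps:
    - [0.2,0,0,0,0.05]
    - [0,0,0,0,0.2]
    - [0,0,0,0,0.35]
    - [0,0,0,0,0.35]
    - [-1,0,0,0,0.35]
    - [-3,0,0,0,0.35]
    - [-4,0,0,0,0.5]
    - [-3,0,0,0,1]
    - [0,0,0,0,1]

```text
time: 27.75
eef_pos: [0.5279, 0.2025, 0.1055]
tcp_rot: [-0.043, 0.702, 0.044, 0.71]
contact_force: [0.8, -0.0, 0.8]
opening: 0.83
```

Run:
```python
from h import *
go((.4481,-.2133,.09),(.4481,-.2133,.005),jyaw=97)
```

```text
t 27.75 p [0.5279 0.2025 0.1055] x [ 0.012  0.002 -1.   ] jaw yaw 97.0 q [ 0.19  0.15  1.94  0.    1.04 -1.51] op 0.83 F [ 0.8 -0.   0.8]
turn 0.0
(0.4481, -0.2133, 0.09) shift [  1.55 -40.3  -12.99] after turn [  1.55 -40.3  -12.99] dist 0.424
(0.4481, -0.2133, 0.005) shift [8.5 0.  0. ] after turn [8.5 0.  0. ] dist 0.085
```

>>> drive_tool:
  steps:
    - [0,-4,-1.2,0,1]
    - [0,-4,-1.3,0,1]
    - [0,-4,-1.3,0,1]
    - [0,-4,-1.3,0,1]
    - [0,-4,-1.3,0,1]
    - [0,-4,-1.3,0,1]
    - [0,-4,-1.3,0,1]
    - [0,-4,-1.3,0,1]
    - [0,-4,-1.3,0,1]
    - [0,-4.2,-1,0,1]

```text
time: 28.75
eef_pos: [0.4465, -0.2139, 0.0985]
tcp_rot: [-0.043, 0.706, 0.043, 0.706]
contact_force: [0.5, 0.1, -0.0]
opening: 1.004
```

>>> drive_tool:
  steps:
    - [0,0,0,0,1]
    - [0,0,0,0,1]

```text
time: 28.95
eef_pos: [0.4471, -0.2132, 0.0984]
tcp_rot: [-0.042, 0.706, 0.043, 0.706]
contact_force: [0.3, 0.3, -0.2]
opening: 1.001
```

Run:
```python
from h import *
go((.4481,-.2133,.09),(.4481,-.2133,.005),jyaw=97)
s=Cam("side");z=cv2.resize(s.im[85:205,175:300],None,fx=4.5,fy=4.5,interpolation=cv2.INTER_CUBIC); cv2.imwrite("pics/chk2.png",z)
```

```text
t 28.95 p [ 0.4471 -0.2132  0.0984] x [-0.001  0.001 -1.   ] jaw yaw 96.85 q [-0.65  0.02  2.1   0.    1.03 -2.34] op 1.001 F [ 0.3  0.3 -0.2]
turn -0.15
(0.4481, -0.2133, 0.09) shift [ 0.84 -0.03  0.1 ] after turn [ 0.84 -0.03  0.1 ] dist 0.008
(0.4481, -0.2133, 0.005) shift [8.5 0.  0. ] after turn [8.5 0.  0. ] dist 0.085
```

>>> drive_tool:
  steps:
    - [2,0,0.1,0,1]
    - [2,0,0,0,1]
    - [2,0,0,0,1]
    - [2,0,0,0,1]
    - [1,0,0,0,1]
    - [0.3,0,0,0,1]
    - [0,0,0,0,1]

```text
time: 29.7
eef_pos: [0.4488, -0.2119, 0.0057]
tcp_rot: [-0.043, 0.706, 0.044, 0.706]
contact_force: [0.1, -1.0, 0.4]
opening: 1.002
```

>>> drive_tool:
  steps:
    - [0,0,0,0,0.8]
    - [0,0,0,0,0.7]
    - [0,0,0,0,0.6]
    - [0,0,0,0,0.5]
    - [0,0,0,0,0.4]
    - [0,0,0,0,0.3]
    - [0,0,0,0,0.3]
    - [0,0,0,0,0.3]
  force: 25

```text
time: 30.5
eef_pos: [0.449, -0.2129, 0.0062]
tcp_rot: [-0.043, 0.706, 0.043, 0.706]
contact_force: [-0.5, 1.0, 6.1]
opening: 0.444
```

>>> drive_tool:
  steps:
    - [-1,0,0,0,0.3]
    - [-2,0,0,0,0.3]
    - [-4,0,0,0,0.3]
    - [-3,0,0,0,0.3]
    - [0,0,0,0,0.3]
    - [0,0,0,0,0.3]

```text
time: 31.1
eef_pos: [0.4487, -0.2127, 0.1063]
tcp_rot: [-0.043, 0.705, 0.043, 0.706]
contact_force: [-0.7, -0.3, -0.3]
opening: 0.445
```

Run:
```python
from h import *
go((.47,.306,.105),(.47,.306,.01),jyaw=97)
```

```text
t 31.1 p [ 0.4487 -0.2127  0.1063] x [ 0.001 -0.001 -1.   ] jaw yaw 97.0 q [-0.65  0.01  2.1  -0.    1.04 -2.34] op 0.445 F [-0.7 -0.3 -0.3]
turn -0.0
(0.47, 0.306, 0.105) shift [ 0.13 51.23  8.43] after turn [ 0.13 51.23  8.43] dist 0.519
(0.47, 0.306, 0.01) shift [9.5 0.  0. ] after turn [9.5 0.  0. ] dist 0.095
```

>>> drive_tool:
  steps:
    - [0,2.2,0.4,0,0.3]
    - [0,4,0.6,0,0.3]
    - [0,4,0.6,0,0.3]
    - [0,4,0.7,0,0.3]
    - [0,4,0.7,0,0.3]
    - [0,4,0.7,0,0.3]
    - [0,4,0.7,0,0.3]
    - [0,4,0.7,0,0.3]
    - [0,4,0.7,0,0.3]
    - [0,4,0.7,0,0.3]

```text
time: 32.1
eef_pos: [0.4648, 0.1758, 0.1035]
tcp_rot: [-0.043, 0.707, 0.043, 0.704]
contact_force: [0.6, 0.2, 1.0]
opening: 0.449
```

>>> drive_tool:
  steps:
    - [0,4,0.7,0,0.3]
    - [0,4,0.6,0,0.3]
    - [0,3,0.4,0,0.3]
    - [0,2,0.2,0,0.3]
    - [2,0,0,0,0.3]
    - [2,0,0,0,0.3]
    - [0,0,0,0,0.3]
    - [0,0,0,0,0.3]

```text
time: 32.9
eef_pos: [0.4683, 0.3052, 0.0639]
tcp_rot: [-0.044, 0.707, 0.043, 0.704]
contact_force: [0.8, -0.4, 0.1]
opening: 0.448
```

Run:
```python
from h import *
go((.4706,.3058,.06),(.4706,.3058,.0105),jyaw=97)
```

```text
t 32.9 p [0.4683 0.3052 0.0639] x [-0.004 -0.002 -1.   ] jaw yaw 96.99 q [ 0.4   0.2   1.97 -0.    0.97 -1.3 ] op 0.448 F [ 0.8 -0.4  0.1]
turn -0.01
(0.4706, 0.3058, 0.06) shift [0.39 0.03 0.24] after turn [0.39 0.03 0.24] dist 0.005
(0.4706, 0.3058, 0.0105) shift [4.95 0.   0.  ] after turn [4.95 0.   0.  ] dist 0.049
```

>>> drive_tool:
  steps:
    - [2,0,0.2,0,0.3]
    - [1.5,0,0,0,0.3]
    - [1,0,0,0,0.3]
    - [0.5,0,0,0,0.3]
    - [0.2,0,0,0,0.3]
    - [0,0,0,0,0.3]
    - [0,0,0,0,0.3]

```text
time: 33.6
eef_pos: [0.4722, 0.3063, 0.0144]
tcp_rot: [-0.043, 0.705, 0.043, 0.706]
contact_force: [-0.3, -0.1, -0.5]
opening: 0.446
```

>>> drive_tool:
  steps:
    - [0.2,0,0,0,0.3]
    - [0.2,0,0,0,0.3]
    - [0.1,0,0,0,0.3]
    - [0,0,0,0,0.3]

```text
time: 34.0
eef_pos: [0.472, 0.3062, 0.0092]
tcp_rot: [-0.043, 0.706, 0.043, 0.706]
contact_force: [-0.7, -0.5, 2.4]
opening: 0.446
```

>>> drive_tool:
  steps:
    - [0,0,0,0,0.5]
    - [0,0,0,0,0.65]
    - [0,0,0,0,0.75]
    - [0,0,0,0,0.75]
    - [-1,0,0,0,0.75]
    - [-2,0,0,0,0.75]
    - [-4,0,0,0,0.75]
    - [-2,0,0,0,0.9]
    - [0,0,0,0,1]

```text
time: 34.9
eef_pos: [0.4746, 0.3074, 0.1038]
tcp_rot: [-0.042, 0.703, 0.044, 0.709]
contact_force: [0.2, -0.5, 0.4]
opening: 0.996
```

Run:
```python
from h import *
go((.6111,-.3435,.1),(.6111,-.3435,.005),jyaw=97)
```

```text
t 34.9 p [0.4746 0.3074 0.1038] x [ 0.008  0.004 -1.   ] jaw yaw 97.0 q [ 0.4   0.16  1.94  0.    1.04 -1.3 ] op 0.996 F [ 0.2 -0.5  0.4]
turn 0.0
(0.6111, -0.3435, 0.1) shift [  0.38 -66.27   5.61] after turn [  0.38 -66.26   5.62] dist 0.665
(0.6111, -0.3435, 0.005) shift [9.5 0.  0. ] after turn [9.5 0.  0. ] dist 0.095
```

>>> drive_tool:
  steps:
    - [0,-4,0.3,0,1]
    - [0,-4,0.4,0,1]
    - [0,-4,0.4,0,1]
    - [0,-4,0.4,0,1]
    - [0,-4,0.4,0,1]
    - [0,-4,0.4,0,1]
    - [0,-4,0.4,0,1]
    - [0,-4,0.4,0,1]
    - [0,-4,0.4,0,1]
    - [0,-4,0.4,0,1]

```text
time: 35.9
eef_pos: [0.5584, -0.0877, 0.0977]
tcp_rot: [-0.043, 0.706, 0.043, 0.705]
contact_force: [0.6, 0.8, -0.0]
opening: 1.002
```

>>> drive_tool:
  steps:
    - [0,-4,0.4,0,1]
    - [0,-4,0.4,0,1]
    - [0,-4,0.4,0,1]
    - [0,-4,0.4,0,1]
    - [0,-4,0.4,0,1]
    - [0,-4,0.4,0,1]
    - [0,-2.1,0,0,1]
    - [0,0,0,0,1]
    - [0,0,0,0,1]

```text
time: 36.8
eef_pos: [0.6139, -0.3418, 0.0973]
tcp_rot: [-0.042, 0.706, 0.044, 0.705]
contact_force: [-0.4, 0.4, -0.5]
opening: 1.0
```

Run:
```python
from h import *
go((.6111,-.3435,.1),(.6111,-.3435,.005),jyaw=97)
s=Cam("side");z=cv2.resize(s.im[85:205,175:300],None,fx=4.5,fy=4.5,interpolation=cv2.INTER_CUBIC); cv2.imwrite("pics/chk2.png",z)
```

```text
t 36.8 p [ 0.6139 -0.3418  0.0973] x [-0.002  0.002 -1.   ] jaw yaw 96.95 q [-0.65  0.45  1.58  0.    1.11 -2.34] op 1.0 F [-0.4  0.4 -0.5]
turn -0.05
(0.6111, -0.3435, 0.1) shift [-0.27 -0.14 -0.29] after turn [-0.27 -0.14 -0.29] dist 0.004
(0.6111, -0.3435, 0.005) shift [9.5 0.  0. ] after turn [9.5 0.  0. ] dist 0.095
```

View pics/chk2.png

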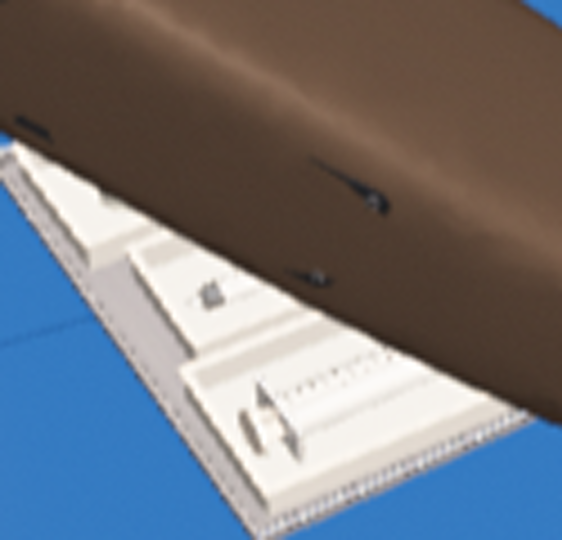

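The arm hides most of the tray here, and only parts of both syringes show. I keep the last view for the final check and go on with pot A.

>>> drive_tool:
  steps:
    - [2,-0.1,-0.3,0,1]
    - [2,0,0,0,1]
    - [2,0,0,0,1]
    - [2,0,0,0,1]
    - [1,0,0,0,1]
    - [0.2,0,0,0,1]
    - [0,0,0,0,1]

```text
time: 37.55
eef_pos: [0.612, -0.343, 0.007]
tcp_rot: [-0.043, 0.706, 0.043, 0.706]
contact_force: [-0.4, -0.3, 0.9]
opening: 1.0
```

>>> drive_tool:
  steps:
    - [0,0,0,0,0.8]
    - [0,0,0,0,0.7]
    - [0,0,0,0,0.6]
    - [0,0,0,0,0.5]
    - [0,0,0,0,0.4]
    - [0,0,0,0,0.3]
    - [0,0,0,0,0.3]
    - [0,0,0,0,0.3]
  force: 25

```text
time: 38.35
eef_pos: [0.6121, -0.344, 0.0073]
tcp_rot: [-0.043, 0.706, 0.043, 0.706]
contact_force: [-0.6, -0.1, 3.9]
opening: 0.447
```

>>> drive_tool:
  steps:
    - [-1,0,0,0,0.3]
    - [-2,0,0,0,0.3]
    - [-4,0,0,0,0.3]
    - [-4,0,0,0,0.3]
    - [0,0,0,0,0.3]
    - [0,0,0,0,0.3]

```text
time: 38.95
eef_pos: [0.6125, -0.3442, 0.1187]
tcp_rot: [-0.044, 0.705, 0.042, 0.707]
contact_force: [-0.4, -0.8, -1.9]
opening: 0.449
```

Run:
```python
from h import *
go((.56,.3168,.115),(.56,.3168,.0105),jyaw=97)
```

```text
t 38.95 p [ 0.6125 -0.3442  0.1187] x [ 0.003 -0.002 -1.   ] jaw yaw 97.0 q [-0.66  0.42  1.57 -0.    1.14 -2.35] op 0.449 F [-0.4 -0.8 -1.9]
turn -0.0
(0.56, 0.3168, 0.115) shift [ 0.37 66.25  2.84] after turn [ 0.37 66.25  2.84] dist 0.663
(0.56, 0.3168, 0.0105) shift [10.45  0.    0.  ] after turn [10.45  0.    0.  ] dist 0.105
```

>>> drive_tool:
  steps:
    - [0,2.2,0,0,0.3]
    - [0,4,0.2,0,0.3]
    - [0,4,0.2,0,0.3]
    - [0,4,0.2,0,0.3]
    - [0,4,0.2,0,0.3]
    - [0,4,0.2,0,0.3]
    - [0,4,0.2,0,0.3]
    - [0,4,0.2,0,0.3]
    - [0,4,0.2,0,0.3]
    - [0,4,0.2,0,0.3]

```text
time: 39.95
eef_pos: [0.5811, 0.0393, 0.1143]
tcp_rot: [-0.043, 0.707, 0.043, 0.704]
contact_force: [-0.1, -0.1, 0.0]
opening: 0.446
```

>>> drive_tool:
  steps:
    - [0,4,0.2,0,0.3]
    - [0,4,0.2,0,0.3]
    - [0,4,0.2,0,0.3]
    - [0,4,0.2,0,0.3]
    - [0,4,0.2,0,0.3]
    - [0,3,0,0,0.3]
    - [0,3,0,0,0.3]
    - [0,2,0,0,0.3]
    - [0,0,0,0,0.3]
    - [0,0,0,0,0.3]

```text
time: 40.95
eef_pos: [0.5577, 0.3163, 0.1147]
tcp_rot: [-0.044, 0.707, 0.043, 0.705]
contact_force: [0.2, -0.7, -0.4]
opening: 0.444
```

Run:
```python
from h import *
go((.56,.3168,.05),(.56,.3168,.0105),jyaw=97)
```

```text
t 40.95 p [0.5577 0.3163 0.1147] x [-0.003 -0.002 -1.   ] jaw yaw 97.05 q [ 0.36  0.31  1.74 -0.    1.1  -1.34] op 0.444 F [ 0.2 -0.7 -0.4]
turn 0.05
(0.56, 0.3168, 0.05) shift [6.47 0.02 0.23] after turn [6.47 0.02 0.23] dist 0.065
(0.56, 0.3168, 0.0105) shift [3.95 0.   0.  ] after turn [3.95 0.   0.  ] dist 0.04
```

>>> drive_tool:
  steps:
    - [2,0,0.2,0,0.3]
    - [3,0,0,0,0.3]
    - [2.5,0,0,0,0.3]
    - [1.2,0,0,0,0.3]
    - [0.7,0,0,0,0.3]
    - [0.3,0,0,0,0.3]
    - [0.2,0,0,0,0.3]
    - [0,0,0,0,0.3]
    - [0,0,0,0,0.3]

```text
time: 41.85
eef_pos: [0.5617, 0.3173, 0.0189]
tcp_rot: [-0.043, 0.705, 0.043, 0.706]
contact_force: [-0.3, 0.5, -0.8]
opening: 0.445
```

>>> drive_tool:
  steps:
    - [0.4,0,0,0,0.3]
    - [0.3,0,0,0,0.3]
    - [0.1,0,0,0,0.3]
    - [0.1,0,0,0,0.3]
    - [0,0,0,0,0.3]

```text
time: 42.35
eef_pos: [0.5615, 0.3172, 0.0102]
tcp_rot: [-0.043, 0.706, 0.043, 0.706]
contact_force: [-2.2, -1.7, 5.8]
opening: 0.444
```

>>> drive_tool:
  steps:
    - [0,0,0,0,0.5]
    - [0,0,0,0,0.65]
    - [0,0,0,0,0.75]
    - [0,0,0,0,0.75]
    - [-1,0,0,0,0.75]
    - [-2,0,0,0,0.75]
    - [-4,0,0,0,0.75]
    - [-4,0,0,0,0.9]
    - [-3,0,0,0,0.9]
    - [0,0,0,0,0.9]

```text
time: 43.35
eef_pos: [0.5646, 0.3185, 0.1565]
tcp_rot: [-0.042, 0.702, 0.045, 0.71]
contact_force: [0.7, 0.9, 1.1]
opening: 0.9
```

>>> drive_tool:
  steps:
    - [0,4,-2.5,0,0.9]
    - [0,4,-2.5,0,0.9]
    - [0,4,-2.5,0,0.9]
    - [0,4,-2.5,0,0.9]
    - [0,4,-2.5,0,0.9]
    - [0,4,-2.5,0,0.9]
    - [0,4,-2.5,0,0.9]
    - [0,0,0,0,0.9]
    - [0,0,0,0,0.9]

```text
time: 44.25
eef_pos: [0.352, 0.5739, 0.1479]
tcp_rot: [-0.045, 0.706, 0.044, 0.706]
contact_force: [0.8, -0.1, 0.2]
opening: 0.897
```

Run:
```python
from h import *
go()
s=Cam("side");t=Cam("top")
a=cv2.resize(s.im[70:340,160:400],None,fx=1.9,fy=1.9,interpolation=cv2.INTER_CUBIC)
b=cv2.resize(t.im[125:275,88:412],(455,211),interpolation=cv2.INTER_CUBIC)
c=cv2.resize(s.im[80:160,170:260],None,fx=3.3,fy=3.3,interpolation=cv2.INTER_CUBIC)
h=min(513,a.shape[0]); W=np.zeros((580,800,3),np.uint8); W[:h,:456]=a[:h,:456]
W[:c.shape[0],460:460+c.shape[1]]=c
b=cv2.resize(t.im[148:258,88:248],None,fx=2.1,fy=2.1,interpolation=cv2.INTER_CUBIC); W[290:290+b.shape[0],460:460+b.shape[1]]=b
cv2.imwrite("pics/final.png",W)
```

```text
t 44.25 p [0.352  0.5739 0.1479] x [-0.001 -0.001 -1.   ] jaw yaw 97.14 q [ 0.87  0.34  1.63 -0.    1.17 -0.82] op 0.897 F [ 0.8 -0.1  0.2]
```

View pics/final.png

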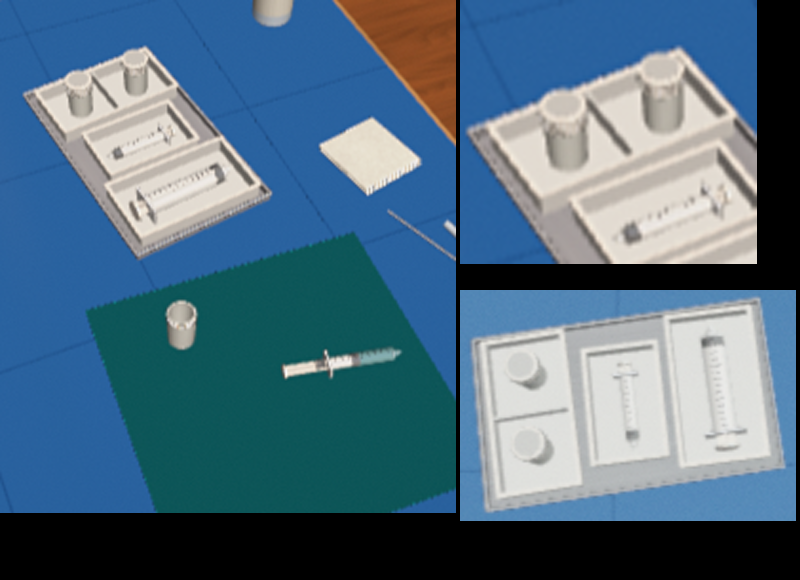

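The final view shows everything in its place: both syringes flat, both capped pots upright one per half, and the drawn syringe and open pot still on the mat. I hand in.

```bash
python3 -c "
from h import *
t,s=Cam('top'),Cam('side')
for c in(t,s):
    hsv=cv2.cvtColor(c.im,cv2.COLOR_BGR2HSV)
    P=[(.71,-.06,.002),(.7,-.39,.002),(.345,-.38,.002),(.36,-.05,.002)]
    M=np.zeros(c.im.shape[:2],np.uint8); cv2.fillPoly(M,[np.array([c.px(p) for p in P],int)],1)
    m=((hsv[...,1]<110)&(hsv[...,2]>85)&(M>0)).astype(np.uint8); n,l,S,ce=cv2.connectedComponentsWithStats(m)
    print([(ce[i].round(1),S[i,4]) for i in range(1,n) if S[i,4]>100])
from plant import sign_off; print(sign_off())"
```

```text
[(array([335.2, 167.3]), np.int32(410)), (array([295.6, 226.3]), np.int32(253))]
[(array([255.1, 240.1]), np.int32(358)), (array([338. , 260.3]), np.int32(443))]
the job is handed in; nothing more can be done
None
```

The kit is put away and handed in after about 44 s of the 102 s allowed. I placed the large syringe first, then the small pushed-in one, then the two capped pots.

**Last checks:**
- In both views the two syringes lie flat in their own bins and the capped pots stand upright, one in each half of the divided bin.
- The drawn syringe and the open pot are within 0.1 px of where they started, so they were not moved.

**What failed or disagreed:**
- **First grasp:** my first grasp of the large syringe closed on top of the barrel with about 16 N. The syringe did not move. A touch on the mat showed the real fingertips stand about 20 mm above the reported tool height. I allowed for that from then on, and all four grasps then held.
- **Heights:** the two views put heights about 4–6 mm lower than the text on the kit, and up to about 16 mm lower on a few bin-rim corners. I used the text's heights with the average of the two views for position.
- **Releases:** I let the large syringe go about 5 mm above the bin floor and the small one 2–3 mm above it. Each pot touched down with a few newtons (2–6 N) before release.

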